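Charcoal sticks into the water carafe

ROBOT

A 6-joint arm with a two-finger parallel gripper is mounted at the origin on the work surface. World frame = base frame: x ahead of the robot, y to its left, z up, the work surface at z = 0. Lengths are in mm, angles in rad, forces in N, time in s.
With the tool pointing down it reaches from about 200 to 875 mm from the base axis. Payload 3.4 kg.
Tool frame: the origin (TCP) lies on the centre line of the jaws, within the pads' length; the fingertips stand tip_extent ahead of it and the grasp point (between the pads) lies 2 mm behind it (tip_extent is the distance from the TCP to the fingertips, in mm); z points along the fingers, y is the direction in which the jaws open and shut (so a half turn about z gives the same grasp; the last joint's range is limited). The gripper opens to 94 mm and grips with 3 to 60 N. Pads are 16 mm wide; open, the fingers measure 119 mm over their backs; the gripper's body (75 mm by 177 mm) begins 78 mm behind the grasp point.
Start: joints at [-1.46, 0.276, 1.505, -0, 1.361, -0.121], TCP at [132.091, -559.657, 222.493] pointing down, gripper open.
Joint ranges: [-2.89, 2.89], [-0.75, 2.08], [0.22, 2.7], [-1.18, 4.32], [0.11, 2.71], [-2.7, 2.7]. Speed limits (rad/s): [2.57, 2.57, 3.14, 3.14, 3.14, 3.14].

INTERFACE

Orientations are given as a 3x3 rotation matrix whose columns are the frame's x, y, z axes.
In Python, from station import * gives the robot as it stands.
- The arm moves only by the tool servo_tool, never from a script. Its argument "targets" is a list of rows, each a list of 3 entries, a list of its own where there are three numbers: the closure, from 0 (fully open) to 1 (shut), then the shift along the tool's x, y, z normalised to -1 to 1, where 1 is 0.04 m, then the turn, a rotation vector about the tool's x, y, z normalised to -1 to 1, where 1 is 0.08 rad. In form: [[fingers, [dx, dy, dz], [ax, ay, az]], ...]. A call has 1 to 12 rows; each row shifts and turns the commanded pose from where the row before left it, along the tool's axes as they then stand; what a row does not reach is not made up. A row lasts 1/12 s, in which the tool goes at most 41.7 mm and 7.16 degrees, less where a joint would pass 70% of its speed; a pose out of reach is approached as far as the arm can. A call with a number of a shift or a turn outside -1 to 1 is refused whole. A call with a gripper value outside its range is refused whole. The fingers move at their own pace and stop on an object; "grip_force" is the grip in N (left out, the last holds). Time passes only in rows, so rows that do not move let the fingers close. It gives the time, the measured TCP pose, the force and the opening at its end, in the units of the state.
- sense(): the state, without advancing time (a new reading comes with each control period).
- snapshot(name): name is "scene" or "side" or "wrist"; returns (picture, depth): 420x560x3 uint8, red, green, blue; 420x560 float32, mm along the optical axis (not along the pixel's ray), 0 where there is no reading.
- camera_params(name): a dict with "camera_matrix" (3x3 intrinsics, pixels), "R" (3x3) and "t" (3): a world point X has camera coordinates R X + t. Camera axes: x right, y down, z forward; pixel columns grow to the right and rows downward; lengths in mm; the calibration is good to about 2 mm. A picture is of the moment at which its call begins: read the wrist's pose just before it. camera_params takes no time and is no camera call; for the wrist camera it gives the pose at the moment of the call.
- finish_job(): hands the job in, once; it reports no verdict.
The state is a dict: "t": time; "q": joint angles; "dq": joint speeds; "tau": joint torques, N m; "position": TCP position; "ee_rot": TCP orientation; "ft_force": force on the tool from outside, world axes, zero at the start; "ft_torque": the same for the moment, N m; "opening": opening from 0.0 (shut) to 1.0 (fully open).
Only numpy, scipy, OpenCV 4.12 (cv2) and the standard library are available. Lean on these libraries where they do the work, as an engineer would, in place of code of your own. Each camera call takes 0.05 s, during which the arm holds its last target. There are 200 camera calls.

TASK

The two black charcoal filter sticks have dried in the orange drip tray: put them, one at a time, down through the narrow neck of the blue water carafe so that both lie inside its belly. Keep the carafe standing upright where it is, and leave the cork stopper standing in its place in the tray.

Things in the scene. Friction and masses are not known exactly. Their poses are not given: they have to be found in the camera images.
- stick_a_center (a point): Centre of a black charcoal stick: a round rod 26 mm thick, 60 mm long, about 40 g, standing loose and upright (its z axis up) on the floor of the orange drip tray, 4 mm above the worktop; its ends are 30 mm from this point. Sticks and stopper stand in one row along the tray, in any order, about 80 mm apart. The row runs along world y, turned up to 20 degrees.
- stick_b_center (a point): Centre of the other black charcoal stick, the same in every way; either may go first. The tray (fixed, 260 x 120 mm) has a wall only 14 mm high, 25 mm or more from the sticks.
- stopper_center (a point): Centre of the tan cork stopper, 60 mm tall, 24 mm thick at the foot and 29 mm at the top, standing upright in the same row in the tray. It is not to be moved.
- carafe_mouth (a point): Centre of the open mouth, level with the rim, of the loose blue ceramic carafe (0.8 kg, 210 mm tall, z axis up), 200 mm or more from the sticks. Inside, the mouth is 62 mm wide, tapering in 20 mm to a 52 mm neck, which opens 78 mm below the rim into a belly 105 mm wide; inner floor 204 mm below the rim. Outside: rim 72, neck 62, belly 116 mm wide. A stick let go upright in the neck falls in.

How it is judged (in metres and radians):
On the way, in this order (a step that is already met when the one before it is completed fails the run):
1. a first charcoal stick is inside the carafe (((horizontal distance between stick_a_center and carafe_mouth below 0.05 m and z of stick_a_center in the frame of carafe_mouth below -0.075 m) or (horizontal distance between stick_b_center and carafe_mouth below 0.05 m and z of stick_b_center in the frame of carafe_mouth below -0.075 m))), for 0.2 s.
2. both charcoal sticks are inside the carafe (horizontal distance between each of stick_a_center, stick_b_center and carafe_mouth below 0.05 m and z of each of stick_a_center, stick_b_center in the frame of carafe_mouth below -0.075 m), for 0.2 s.
At the end, for the whole second after the job is handed in: The centres of both sticks are more than 75 mm below the carafe's rim and within 50 mm of its axis (inside it, through the neck); the carafe stands upright within 6 degrees and within 50 mm of where it stood; the stopper is within 30 mm of where it stood (all of step 2 and angle between carafe_mouth's own z axis and vertical below 0.1 rad and distance of carafe_mouth from where it was at the start of the episode below 0.05 m and distance of stopper_center from where it was at the start of the episode below 0.03 m); the robot touches nothing.
It fails at once if the carafe is tipped by more than 20 degrees (angle between carafe_mouth's own z axis and vertical above 0.35 rad).
It fails at once if the cork stopper is moved by more than 30 mm or knocked over (distance of stopper_center from where it was at the start of the episode above 0.03 m or angle between stopper_center's own z axis and vertical above 0.7 rad).
It also fails if it takes over 64 s, if anything falls off the work surface, if the arm or the gripper's body presses on something with over 40 N, if the wrist force passes 120 N, or if a joint passes its speed limit or range.

## Working session

There is one attempt and no reset: what is moved stays moved. The work goes in short steps, Python scripts to look and compute and a tool call to move; the robot and the scene stay as the last step left them, time stands still between calls to the robot, and variables do not carry over. Pictures are saved under pics/ and viewed, about 8 in all and at most 12, crops included, and the job is handed in when it is done.

Besides the shell and the picture viewer there is one more tool, called after "Emit:" as name(argument=value, ...) on one line, values as JSON. servo_tool: Moves the arm, as the interface text tells. Its arguments: {"type":"object","properties":{"targets":{"type":"array","items":{"type":"array"}},"grip_force":{"type":"number"}},"required":["targets"]}

```bash
mkdir -p pics; python3 - <<'E'
from station import *
import cv2,numpy as np
s=sense();print({k:np.round(v,3).tolist() for k,v in s.items()})
for n in ["scene","side"]:
    p,d=snapshot(n);cv2.imwrite(f"pics/{n}0.png",p[:,:,::-1]);np.savez(f"{n}0.npz",d=d,p=p,**camera_params(n))
    c=camera_params(n);print(n,np.round(-c["R"].T@c["t"]),c["camera_matrix"].tolist())
a=cv2.imread("pics/scene0.png")
E
```

```text
{'t': 0.0, 'q': [-1.46, 0.277, 1.506, -0.0, 1.361, -0.121], 'dq': [-0.002, -0.001, -0.0, 0.0, -0.0, -0.001], 'tau': [0.001, -40.459, -23.723, 0.07, 0.034, -0.0], 'position': [132.015, -559.09, 221.647], 'ee_rot': [[0.973, 0.23, -0.0], [0.23, -0.973, 0.002], [0.0, -0.002, -1.0]], 'ft_force': [-1.035, 0.011, 0.176], 'ft_torque': [0.017, -0.015, 0.013], 'opening': 0.998}
scene [1014. -270. 1013.] [[486.32797034452256, 0.0, 279.0403116872732], [0.0, 486.32797034452256, 207.33857269040098], [0.0, 0.0, 1.0]]
side [ 310. -826.  723.] [[478.81485971362247, 0.0, 277.87426219839944], [0.0, 478.81485971362247, 211.12526541111777], [0.0, 0.0, 1.0]]
```

View pics/scene0.png

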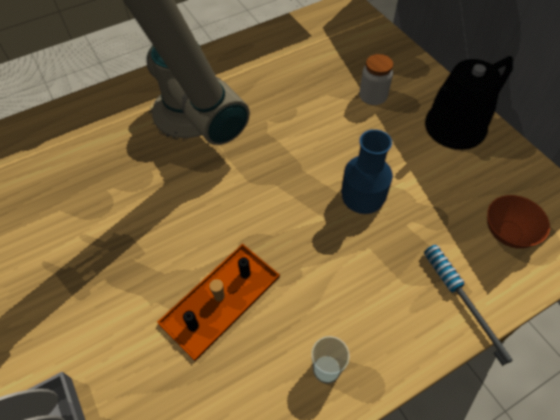

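View pics/side0.png

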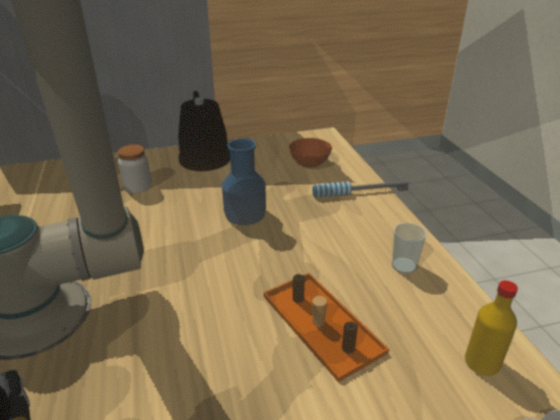

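The scene view shows the sticks with tops near (244,262) and (191,315), the cork between them near (217,286), and the carafe mouth near (375,142). I'll measure from the depth.

```bash
cat > h.py <<'E'
import numpy as np,cv2
def cloud(d,K,R,t):
    v,u=np.indices(d.shape);P=np.stack([(u-K[0,2])*d/K[0,0],(v-K[1,2])*d/K[1,1],d],-1)
    return (P-t)@R   # R^T (P-t)
def circ(x,y):
    A=np.c_[2*x,2*y,np.ones(len(x))];s=np.linalg.lstsq(A,x*x+y*y,rcond=None)[0]
    return s[:2],np.sqrt(s[2]+s[0]**2+s[1]**2)
E
python3 - <<'E'
from h import *
for n,rois in [("scene",[(225,245,265,285),(178,300,205,335),(203,272,232,305),(350,120,400,170)]),("side",[(288,265,310,310),(338,315,362,355),(308,290,330,330),(220,130,265,165)])]:
    z=np.load(n+"0.npz");W=cloud(z["d"],z["camera_matrix"],z["R"],z["t"])
    for i,(a,b,c,e) in enumerate(rois):
        P=W[b:e,a:c].reshape(-1,3);g=(z["d"][b:e,a:c]>0).ravel();P=P[g]
        lo,hi=(60,72) if i<3 else (204,222)
        T=P[(P[:,2]>lo)&(P[:,2]<hi)]
        S=P[(P[:,2]>25)&(P[:,2]<55)]
        print(n,i,len(T),T.mean(0).round(1),T.min(0).round(),T.max(0).round(),"circ",*circ(T[:,0],T[:,1]), "zmax",P[:,2].max().round(1))
        if i<3:print("   body",len(S),*circ(S[:,0],S[:,1]))
E
```

```text
scene 0 100 [ 548.9 -103.1   64.2] [ 536. -115.   60.] [562. -91.  68.] circ [ 548.55867094 -102.903312  ] 9.308502764736136 zmax 68.5
   body 71 [ 548.13853337 -102.67148495] 12.322011275043128
scene 1 119 [ 601.1 -257.    63.8] [ 588. -269.   61.] [ 613. -245.   69.] circ [ 600.97330307 -257.101703  ] 9.153668862525347 zmax 69.1
   body 72 [ 600.57366665 -256.92468543] 12.337927536566477
scene 2 133 [ 567.8 -178.9   63.3] [ 554. -192.   60.] [ 581. -164.   68.] circ [ 567.81892847 -178.88323989] 10.183879547157273 zmax 67.7
   body 67 [ 568.06592562 -178.56193653] 12.938093376936942
scene 3 258 [505.1 257.7 208.7] [470. 220. 204.] [542. 290. 214.] circ [507.3135666 254.9736251] 32.757143010905715 zmax 214.1
side 0 98 [ 543.1 -108.5   64.2] [ 531. -120.   60.] [556. -94.  69.] circ [ 543.45121059 -107.17414709] 9.833124251847742 zmax 69.4
   body 130 [ 543.11205595 -107.66749126] 11.17171475639459
side 1 137 [ 595.3 -262.3   63.9] [ 583. -274.   60.] [ 609. -248.   67.] circ [ 595.73866657 -261.32505536] 9.6096595842153 zmax 67.2
   body 158 [ 596.01834993 -260.68622132] 12.055673266403597
side 2 139 [ 562.5 -183.3   64. ] [ 549. -196.   60.] [ 576. -167.   67.] circ [ 562.86181375 -182.45396888] 10.704723292353608 zmax 67.5
   body 137 [ 563.11673134 -182.43503981] 12.654385939053236
side 3 175 [501.8 251.1 208.5] [467. 216. 204.] [536. 291. 213.] circ [501.81641183 250.74732617] 32.93155883342561 zmax 213.0
```

Heights fit (tops near 64, rim near 210). The two cameras disagree by about 5 mm, so I use the averages: A ≈ (546,-105), B ≈ (598,-260), mouth ≈ (504,253). I'll turn the jaws across the row and go above A for a wrist look.

Emit:
servo_tool(targets=[[0,[0,0,0],[0,0,-1]],[0,[0,0,0],[0,0,-1]],[0,[0,0,0],[0,0,-1]],[0,[0,0,0],[0,0,-1]],[0,[0,0,0],[0,0,-1]],[0,[0,0,0],[0,0,-1]],[0,[0,0,0],[0,0,-1]],[0,[0,0,0],[0,0,-1]],[0,[0,0,0],[0,0,-1]],[0,[0,0,0],[0,0,-1]],[0,[0,0,0],[0,0,-1]],[0,[0,0,0],[0,0,-1]]], grip_force=20)

```text
t: 1.1
position: [132.0, -559.3, 222.0]
ee_rot: [[0.366, 0.93, -0.0], [0.93, -0.366, 0.001], [0.001, -0.0, -1.0]]
ft_force: [-0.0, 0.1, 0.8]
opening: 0.999
```

Emit:
servo_tool(targets=[[0,[0,0,0],[0,0,-1]],[0,[0,0,0],[0,0,-1]],[0,[0,0,0],[0,0,-1]],[0,[0,0,0],[0,0,-1]],[0,[0,0,0],[0,0,-1]],[0,[0,0,0],[0,0,-1]],[0,[0,0,0],[0,0,-1]],[0,[0,0,0],[0,0,-1]],[0,[0,0,0],[0,0,-0.8]]])

```text
t: 1.85
position: [132.0, -559.3, 222.0]
ee_rot: [[-0.323, 0.946, -0.0], [0.946, 0.323, 0.001], [0.001, 0.0, -1.0]]
ft_force: [-0.2, 0.4, -0.5]
opening: 1.0
```

```bash
python3 - <<'E'
import station;from station import *
import numpy as np
print([k for k in dir(station) if not k.startswith('_')], getattr(station,'tip_extent',None))
s=sense();print(s["position"],s["ee_rot"],s["q"],s["t"])
c=camera_params("wrist");C=-c["R"].T@c["t"];R=np.array(s["ee_rot"]);print("cam in tool",R.T@(C-s["position"]),R.T@c["R"].T)
d=np.array([546,-105,200])-s["position"];print(R.T@d)
E
```

```text
['Unreachable', 'camera_params', 'finish_job', 'sense', 'snapshot', 'tip_extent'] 17.0
[ 132.02900859 -559.32077302  221.99051464] [[-3.22793579e-01  9.46469381e-01 -1.29890076e-04]
 [ 9.46468876e-01  3.22793544e-01  9.97589320e-04]
 [ 9.86115424e-04  1.99078513e-04 -9.99999494e-01]] [-1.46003066e+00  2.76277322e-01  1.50561973e+00 -1.92444109e-05
  1.36070144e+00 -1.78870629e+00] 1.85
cam in tool [  68.24926897    0.32215309 -161.97799169] [[ 7.70979650e-04 -9.70844154e-01 -2.39710315e-01]
 [ 9.99999440e-01  5.74842777e-04  8.88140625e-04]
 [-7.24450390e-04 -2.39710866e-01  9.70844053e-01]]
[296.35160832 538.45830226  22.38995834]
```

Emit:
servo_tool(targets=[[0,[0.412,0.748,0],[0,0,0]],[0,[0.412,0.748,0],[0,0,0]],[0,[0.412,0.748,0],[0,0,0]],[0,[0.412,0.748,0],[0,0,0]],[0,[0.412,0.748,0],[0,0,0]],[0,[0.412,0.748,0],[0,0,0]],[0,[0.412,0.748,0],[0,0,0]],[0,[0.412,0.748,0],[0,0,0]],[0,[0.412,0.748,0],[0,0,0]]])

```text
t: 2.6
position: [340.6, -331.5, 222.2]
ee_rot: [[-0.319, 0.948, -0.0], [0.948, 0.319, 0.0], [0.0, -0.0, -1.0]]
ft_force: [1.1, -0.3, -0.1]
opening: 1.002
```

Emit:
servo_tool(targets=[[0,[0.412,0.748,0],[0,0,0]],[0,[0.412,0.748,0],[0,0,0]],[0,[0.412,0.748,0],[0,0,0]],[0,[0.412,0.748,0],[0,0,0]],[0,[0.412,0.748,0],[0,0,0]],[0,[0.412,0.748,0],[0,0,0]],[0,[0.412,0.748,0],[0,0,0]],[0,[0.412,0.748,0],[0,0,0]],[0,[0.412,0.748,0],[0,0,0]],[0,[0,0,0.5],[0,0,0]],[0,[0,0,0],[0,0,0]],[0,[0,0,0],[0,0,0]]])

```text
t: 3.6
position: [546.5, -106.1, 201.2]
ee_rot: [[-0.32, 0.947, -0.004], [0.947, 0.32, 0.001], [0.002, -0.004, -1.0]]
ft_force: [-1.1, 0.3, -0.1]
opening: 1.0
```

```bash
python3 - <<'E'
from station import *
from h import *
s=sense();c=camera_params("wrist");p,d=snapshot("wrist");cv2.imwrite("pics/wrist1.png",p[:,:,::-1])
print(s["position"],s["q"])
W=cloud(d,c["camera_matrix"],c["R"],c["t"]);np.savez("w1.npz",W=W)
m=((W[...,2]>57)&(W[...,2]<75)&(d>0)).astype(np.uint8)
n,l,st,ce=cv2.connectedComponentsWithStats(m)
R=s["ee_rot"]
for i in range(1,n):
    if st[i,4]>60:
        P=W[l==i];o,r=circ(P[:,0],P[:,1]);q=(P.min(0)+P.max(0))/2
        print(st[i],ce[i].round(),P.mean(0).round(1),"mid",q.round(1),"tool off",(R.T@(P.mean(0)-s["position"])).round(1))
E
```

```text
[ 546.54410852 -106.09101377  201.17338087] [-3.16284680e-01  2.63556062e-01  1.57651802e+00 -6.46262852e-04
  1.30545745e+00 -6.41986354e-01]
[268 193  24  25 472] [279. 205.] [ 546.4 -105.5   63.8] mid [ 546.6 -106.2   62. ] tool off [  0.3   0.5 137.3]
[497 217  55  52 718] [513. 237.] [791.5 -59.2  66.3] mid [798.8 -60.7  66. ] tool off [-34.2 247.5 134. ]
[543 230  17  36 240] [555. 251.] [846.8 -58.2  61.5] mid [843.1 -55.4  64.2] tool off [-51.  300.2 138.6]
[262 260  26  26 522] [274. 273.] [ 565.8 -180.4   63.4] mid [ 566.1 -181.6   61.6] tool off [-76.9  -5.1 137.7]
[269 333  22  18 324] [280. 340.] [ 599.2 -259.8   63.8] mid [ 599.5 -261.    62. ] tool off [-162.7    1.1  137. ]
```

View pics/wrist1.png

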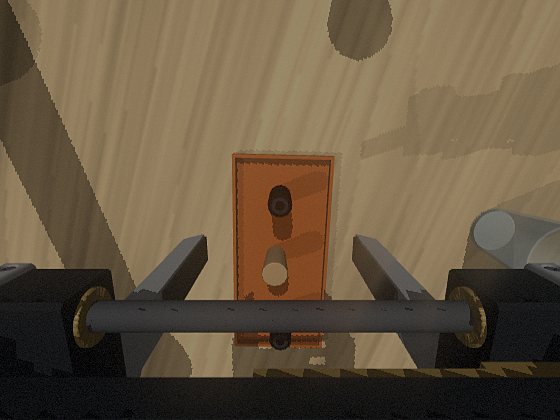

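The wrist view agrees with the scene-and-side average: stick A (279,205) lies within 1 mm of the tool axis, the cork is at (274,268), and B is at (280,340). Going down to TCP z ≈ 54 to grip A near its top.

Emit:
servo_tool(targets=[[0,[0,0,0.6],[0,0,0]],[0,[0,0,0.6],[0,0,0]],[0,[0,0,0.6],[0,0,0]],[0,[0,0,0.6],[0,0,0]],[0,[0,0,0.6],[0,0,0]],[0,[0,0,0.4],[0,0,0]],[0,[0,0,0.28],[0,0,0]],[0,[0,0,0],[0,0,0]]])

```text
t: 4.32
position: [545.8, -107.4, 53.8]
ee_rot: [[-0.317, 0.948, -0.004], [0.948, 0.317, 0.001], [0.002, -0.003, -1.0]]
ft_force: [0.1, -0.7, 0.6]
opening: 1.002
```

Emit:
servo_tool(targets=[[1,[0,0,0],[0,0,0]],[1,[0,0,0],[0,0,0]],[1,[0,0,0],[0,0,0]],[1,[0,0,0],[0,0,0]],[1,[0,0,0],[0,0,0]],[1,[0,0,0],[0,0,0]],[1,[0,0,0],[0,0,0]],[1,[0,0,0],[0,0,0]],[1,[0,0,0],[0,0,0]],[1,[0,0,0],[0,0,0]]], grip_force=20)

```text
t: 5.15
position: [547.7, -106.5, 55.2]
ee_rot: [[-0.319, 0.948, -0.0], [0.948, 0.319, -0.0], [-0.0, -0.0, -1.0]]
ft_force: [0.7, -0.3, 0.5]
opening: 0.327
```

Emit:
servo_tool(targets=[[1,[0,0,0],[0,0,0]],[1,[0,0,0],[0,0,0]],[1,[0,0,0],[0,0,0]],[1,[0,0,0],[0,0,0]]])

```text
t: 5.48
position: [547.6, -106.6, 55.2]
ee_rot: [[-0.319, 0.948, -0.0], [0.948, 0.319, -0.0], [0.0, -0.0, -1.0]]
ft_force: [-0.6, 0.1, -0.8]
opening: 0.271
```

Opening 0.271 (25.5 mm), so A is gripped. Lifting 260 mm.

Emit:
servo_tool(targets=[[1,[0,0,-0.4],[0,0,0]],[1,[0,0,-0.8],[0,0,0]],[1,[0,0,-0.8],[0,0,0]],[1,[0,0,-0.8],[0,0,0]],[1,[0,0,-0.8],[0,0,0]],[1,[0,0,-0.8],[0,0,0]],[1,[0,0,-0.8],[0,0,0]],[1,[0,0,-0.8],[0,0,0]],[1,[0,0,-0.5],[0,0,0]],[1,[0,0,0],[0,0,0]],[1,[0,0,0],[0,0,0]]])

```text
t: 6.4
position: [548.0, -106.6, 315.8]
ee_rot: [[-0.319, 0.948, 0.002], [0.948, 0.319, -0.001], [-0.001, 0.002, -1.0]]
ft_force: [-0.1, -0.1, 0.3]
opening: 0.274
```

```bash
python3 - <<'E'
from station import *
import numpy as np
s=sense();print(s["position"],s["opening"],s["ee_rot"].T@(np.array([504.5,253,315])-s["position"]))
E
```

```text
[ 548.03209879 -106.63129456  315.7606307 ] 0.27354122377852885 [354.70535232  73.58130185   0.44188816]
```

Emit:
servo_tool(targets=[[1,[0.4,0.08,0],[0,0,0]],[1,[0.8,0.166,0],[0,0,0]],[1,[0.8,0.166,0],[0,0,0]],[1,[0.8,0.166,0],[0,0,0]],[1,[0.8,0.166,0],[0,0,0]],[1,[0.8,0.166,0],[0,0,0]],[1,[0.8,0.166,0],[0,0,0]],[1,[0.8,0.166,0],[0,0,0]],[1,[0.8,0.166,0],[0,0,0]],[1,[0.8,0.166,0],[0,0,0]],[1,[0.8,0.166,0],[0,0,0]],[1,[0.46,0.1,0],[0,0,0]]])

```text
t: 7.4
position: [502.4, 255.6, 312.2]
ee_rot: [[-0.321, 0.947, -0.005], [0.947, 0.321, -0.0], [0.002, -0.005, -1.0]]
ft_force: [0.7, -0.1, -1.5]
opening: 0.273
```

Emit:
servo_tool(targets=[[1,[0,0,0],[0,0,0]],[1,[0,0,0],[0,0,0]],[1,[0,0,0],[0,0,0]]])

```text
t: 7.65
position: [503.8, 251.8, 313.5]
ee_rot: [[-0.319, 0.948, -0.003], [0.948, 0.319, -0.002], [-0.001, -0.003, -1.0]]
ft_force: [0.0, 1.0, -0.9]
opening: 0.273
```

```bash
python3 - <<'E'
from station import *
from h import *
s=sense();c=camera_params("wrist");p,d=snapshot("wrist");cv2.imwrite("pics/wrist2.png",p[:,:,::-1])
print(s["position"],s["opening"])
W=cloud(d,c["camera_matrix"],c["R"],c["t"])
m=(abs(W[...,2]-209)<7)&(d>0)&(np.hypot(W[...,0]-504,W[...,1]-253)<50)
P=W[m];o,r=circ(P[:,0],P[:,1]);print("rim",len(P),o,r,P.min(0),P.max(0))
v,u=np.nonzero(m);print(u.min(),u.max(),v.min(),v.max())
print("tool off",s["ee_rot"].T@(np.r_[o,210]-s["position"]))
E
```

```text
[503.80440924 251.83607743 313.48801564] 0.27296982372139456
rim 1159 [504.87482061 253.62751123] 31.96573131305503 [469.92385392 222.22711204 202.03416393] [540.40015645 288.03247958 211.71383043]
243 319 175 241
tool off [  1.47000262   1.93287213 103.48056578]
```

View pics/wrist2.png

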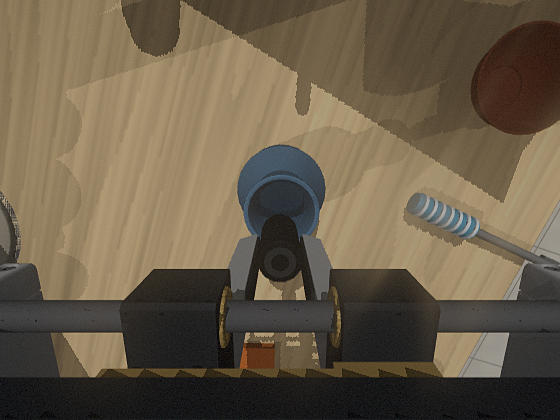

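The stick hangs upright in the jaws. The mouth (centre about (282,208)) is off by only (1.5, 1.9) mm in the tool frame. Lowering until the fingertips are just above the rim.

Emit:
servo_tool(targets=[[1,[0.04,0.05,0.4],[0,0,0]],[1,[0,0,0.4],[0,0,0]],[1,[0,0,0.4],[0,0,0]],[1,[0,0,0.4],[0,0,0]],[1,[0,0,0.3],[0,0,0]],[1,[0,0,0.2],[0,0,0]],[1,[0,0,0],[0,0,0]],[1,[0,0,0],[0,0,0]],[1,[0,0,0],[0,0,0]]])

```text
t: 8.45
position: [506.4, 254.6, 232.1]
ee_rot: [[-0.319, 0.948, 0.001], [0.948, 0.319, 0.0], [-0.0, 0.001, -1.0]]
ft_force: [-1.0, -0.4, -0.5]
opening: 0.269
```

Emit:
servo_tool(targets=[[0.5,[0,0,0],[0,0,0]],[0.5,[0,0,0],[0,0,0]],[0.5,[0,0,0],[0,0,0]],[0.5,[0,0,0],[0,0,0]],[0.5,[0,0,0],[0,0,0]],[0.5,[0,0,0],[0,0,0]],[0.5,[0,0,0],[0,0,0]]])

```text
t: 9.03
position: [505.7, 255.0, 231.3]
ee_rot: [[-0.319, 0.948, 0.0], [0.948, 0.319, -0.0], [-0.0, 0.0, -1.0]]
ft_force: [0.8, -0.5, -0.5]
opening: 0.499
```

Emit:
servo_tool(targets=[[0,[0,0,-0.5],[0,0,0]],[0,[0,0,-0.7],[0,0,0]],[0,[0,0,-0.5],[0,0,0]],[0,[0,0,-0.4],[0,0,0]],[0,[0,0,0],[0,0,0]],[0,[0,0,0],[0,0,0]],[0,[0,0,0],[0,0,0]]])

```text
t: 9.62
position: [505.2, 254.7, 314.0]
ee_rot: [[-0.319, 0.948, -0.002], [0.948, 0.319, -0.001], [-0.0, -0.002, -1.0]]
ft_force: [0.0, -1.1, 1.2]
opening: 0.961
```

```bash
python3 - <<'E'
from station import *
from h import *
s=sense();c=camera_params("wrist");p,d=snapshot("wrist");cv2.imwrite("pics/wrist3.png",cv2.resize(p[130:290,200:360,::-1],None,fx=3,fy=3))
W=cloud(d,c["camera_matrix"],c["R"],c["t"])
m=(abs(W[...,2]-209)<7)&(d>0)&(np.hypot(W[...,0]-504,W[...,1]-253)<50)
P=W[m];o,r=circ(P[:,0],P[:,1]);print("rim",len(P),o,r)
i=(np.hypot(W[...,0]-504,W[...,1]-253)<22)&(d>0);print("inside z",np.percentile(W[i][:,2],[0,10,50,90]))
print(s["position"],s["ee_rot"].T@(np.array([599,-260,314])-s["position"]))
E
```

```text
rim 1578 [505.03907666 253.24163579] 32.190628740187954
inside z [  3.96088089   6.05069424 420.88116801 422.39769777]
[505.15851158 254.7385     313.9758612 ] [-5.17755476e+02 -7.54398641e+01  2.06387134e-01]
```

View pics/wrist3.png

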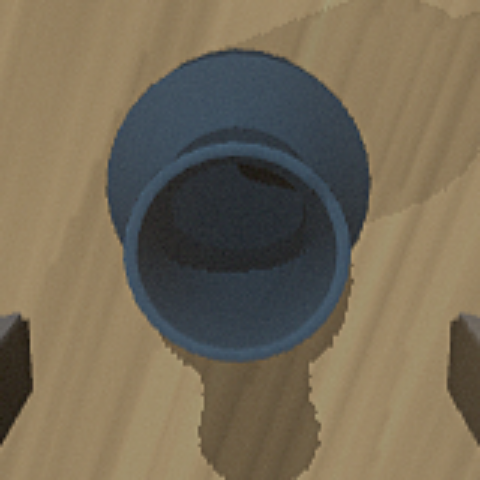

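The stick has fallen into the belly (dark end at (268,175) in the crop), and the carafe mouth has not moved. Now to stick B.

Emit:
servo_tool(targets=[[0,[-0.4,-0.06,0],[0,0,0]],[0,[-0.85,-0.124,0],[0,0,0]],[0,[-0.85,-0.124,0],[0,0,0]],[0,[-0.85,-0.124,0],[0,0,0]],[0,[-0.85,-0.124,0],[0,0,0]],[0,[-0.85,-0.124,0],[0,0,0]],[0,[-0.85,-0.124,0],[0,0,0]],[0,[-0.85,-0.124,0],[0,0,0]],[0,[-0.85,-0.124,0],[0,0,0]],[0,[-0.85,-0.124,0],[0,0,0]],[0,[-0.85,-0.124,0],[0,0,0]],[0,[-0.85,-0.124,0],[0,0,0]]])

```text
t: 10.67
position: [575.7, -134.3, 313.6]
ee_rot: [[-0.319, 0.948, -0.003], [0.948, 0.319, 0.001], [0.002, -0.002, -1.0]]
ft_force: [0.7, -0.6, 0.4]
opening: 1.001
```

Emit:
servo_tool(targets=[[0,[-0.85,-0.124,0],[0,0,0]],[0,[-0.85,-0.124,0],[0,0,0]],[0,[-0.85,-0.124,0],[0,0,0]],[0,[-0.64,-0.09,0.4],[0,0,0]],[0,[0,0,0.8],[0,0,0]],[0,[0,0,0.8],[0,0,0]],[0,[0,0,0.6],[0,0,0]],[0,[0,0,0],[0,0,0]],[0,[0,0,0],[0,0,0]],[0,[0,0,0],[0,0,0]]])

```text
t: 11.5
position: [600.1, -259.9, 212.1]
ee_rot: [[-0.319, 0.948, 0.001], [0.948, 0.319, -0.001], [-0.001, 0.001, -1.0]]
ft_force: [-0.5, 0.0, -0.1]
opening: 1.002
```

```bash
python3 - <<'E'
from station import *
from h import *
s=sense();c=camera_params("wrist");p,d=snapshot("wrist");cv2.imwrite("pics/wrist4.png",p[:,:,::-1])
print(s["position"],s["q"],s["opening"])
W=cloud(d,c["camera_matrix"],c["R"],c["t"])
m=((W[...,2]>57)&(W[...,2]<75)&(d>0)&(abs(W[...,0]-590)<80)).astype(np.uint8)
n,l,st,ce=cv2.connectedComponentsWithStats(m)
for i in range(1,n):
    if st[i,4]>60:
        P=W[l==i]
        print(ce[i].round(),P.mean(0).round(1),"tool off",(s["ee_rot"].T@(P.mean(0)-s["position"])).round(1))
E
```

```text
[ 600.06049168 -259.87423098  212.14780956] [-5.14968025e-01  3.99852390e-01  1.34236167e+00 -9.98946210e-05
  1.39811654e+00 -8.40121647e-01] 1.002035838424857
[272. 120.] [ 566.2 -181.9   63.8] tool off [ 84.8  -7.3 148.3]
[278. 202.] [ 599.  -259.9   63.9] tool off [  0.5  -1.1 148.2]
```

View pics/wrist4.png

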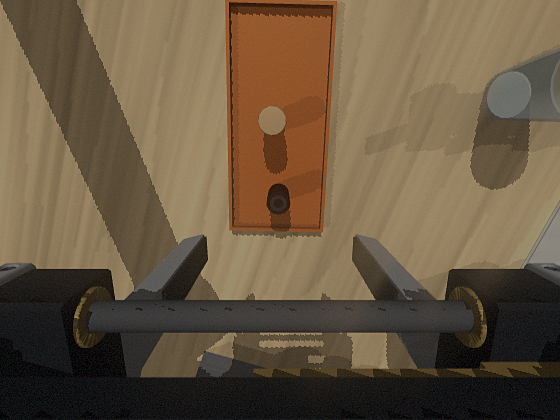

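B (278,202) is within 1 mm of the tool axis, and the cork (272,120) still stands in its place. Descending and gripping.

Emit:
servo_tool(targets=[[0,[0,-0.02,0.6],[0,0,0]],[0,[0,0,0.6],[0,0,0]],[0,[0,0,0.6],[0,0,0]],[0,[0,0,0.6],[0,0,0]],[0,[0,0,0.6],[0,0,0]],[0,[0,0,0.5],[0,0,0]],[0,[0,0,0.45],[0,0,0]],[0,[0,0,0],[0,0,0]],[0,[0,0,0],[0,0,0]]])

```text
t: 12.3
position: [599.5, -260.1, 54.3]
ee_rot: [[-0.32, 0.948, 0.001], [0.948, 0.32, -0.001], [-0.001, 0.001, -1.0]]
ft_force: [0.4, 0.2, -0.4]
opening: 1.0
```

Emit:
servo_tool(targets=[[1,[0,0,0],[0,0,0]],[1,[0,0,0],[0,0,0]],[1,[0,0,0],[0,0,0]],[1,[0,0,0],[0,0,0]],[1,[0,0,0],[0,0,0]],[1,[0,0,0],[0,0,0]],[1,[0,0,0],[0,0,0]],[1,[0,0,0],[0,0,0]],[1,[0,0,0],[0,0,0]],[1,[0,0,0],[0,0,0]],[1,[0,0,0],[0,0,0]],[1,[0,0,0],[0,0,0]]], grip_force=20)

```text
t: 13.3
position: [598.7, -259.9, 53.2]
ee_rot: [[-0.319, 0.948, -0.0], [0.948, 0.319, 0.0], [0.0, -0.0, -1.0]]
ft_force: [0.4, -0.4, -0.9]
opening: 0.275
```

Emit:
servo_tool(targets=[[1,[0,0,0],[0,0,0]],[1,[0,0,0],[0,0,0]],[1,[0,0,0],[0,0,0]]])

```text
t: 13.55
position: [598.7, -259.9, 53.2]
ee_rot: [[-0.319, 0.948, -0.0], [0.948, 0.319, -0.0], [0.0, -0.0, -1.0]]
ft_force: [-0.4, 0.6, -0.5]
opening: 0.271
```

Emit:
servo_tool(targets=[[1,[0,0,-0.4],[0,0,0]],[1,[0,0,-0.8],[0,0,0]],[1,[0,0,-0.8],[0,0,0]],[1,[0,0,-0.8],[0,0,0]],[1,[0,0,-0.8],[0,0,0]],[1,[0,0,-0.8],[0,0,0]],[1,[0,0,-0.8],[0,0,0]],[1,[0,0,-0.8],[0,0,0]],[1,[0,0,-0.5],[0,0,0]],[1,[0,0,0],[0,0,0]]])

```text
t: 14.38
position: [600.5, -260.9, 319.0]
ee_rot: [[-0.319, 0.948, 0.009], [0.948, 0.319, -0.005], [-0.008, 0.007, -1.0]]
ft_force: [1.0, -0.2, 0.4]
opening: 0.276
```

Emit:
servo_tool(targets=[[1,[0.4,0.06,0],[0,0,0]],[1,[0.8,0.116,0],[0,0,0]],[1,[0.8,0.116,0],[0,0,0]],[1,[0.8,0.116,0],[0,0,0]],[1,[0.8,0.116,0],[0,0,0]],[1,[0.8,0.116,0],[0,0,0]],[1,[0.8,0.116,0],[0,0,0]],[1,[0.8,0.116,0],[0,0,0]],[1,[0.8,0.116,0],[0,0,0]],[1,[0.8,0.116,0],[0,0,0]],[1,[0.8,0.116,0],[0,0,0]],[1,[0.8,0.116,0],[0,0,0]]])

```text
t: 15.38
position: [529.1, 108.2, 310.5]
ee_rot: [[-0.32, 0.948, -0.005], [0.948, 0.32, 0.0], [0.002, -0.005, -1.0]]
ft_force: [0.7, 0.7, 0.4]
opening: 0.276
```

Emit:
servo_tool(targets=[[1,[0.8,0.116,0],[0,0,0]],[1,[0.8,0.116,0],[0,0,0]],[1,[0.8,0.116,0],[0,0,0]],[1,[0.8,0.116,0],[0,0,0]],[1,[0.5,0.07,0],[0,0,0]],[1,[0,0,0],[0,0,0]],[1,[0,0,0],[0,0,0]],[1,[0,0,0],[0,0,0]],[1,[0,0,0],[0,0,0]]])

```text
t: 16.13
position: [504.4, 251.9, 312.3]
ee_rot: [[-0.318, 0.948, -0.002], [0.948, 0.318, -0.001], [-0.001, -0.002, -1.0]]
ft_force: [-0.9, -0.2, -0.0]
opening: 0.271
```

```bash
python3 - <<'E'
from station import *
from h import *
s=sense();c=camera_params("wrist");p,d=snapshot("wrist");cv2.imwrite("pics/wrist5.png",p[:,:,::-1])
W=cloud(d,c["camera_matrix"],c["R"],c["t"])
m=(abs(W[...,2]-209)<7)&(d>0)&(np.hypot(W[...,0]-504,W[...,1]-253)<50)
P=W[m];o,r=circ(P[:,0],P[:,1]);print(s["position"],"rim",len(P),o,r)
print("tool off",s["ee_rot"].T@(np.r_[o,210]-s["position"]))
E
```

```text
[504.40739269 251.88824516 312.33966953] rim 1176 [504.9220877  253.62350644] 31.976011946155815
tool off [  1.55023445   1.22986752 102.33654382]
```

View pics/wrist5.png

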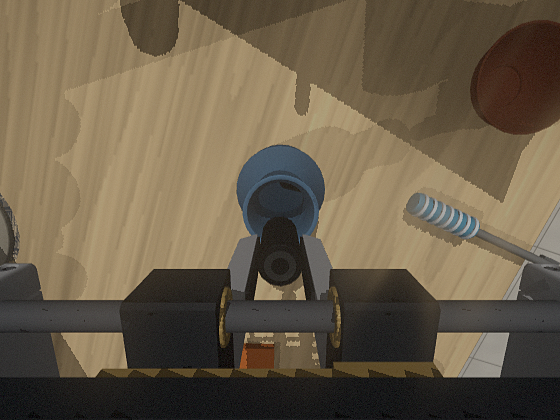

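As with A, the stick hangs upright (top at (281,264)). The mouth is at (282,207), 1.5 mm off, and the first stick is visible inside at (290,185).

Emit:
servo_tool(targets=[[1,[0.04,0.03,0.4],[0,0,0]],[1,[0,0,0.4],[0,0,0]],[1,[0,0,0.4],[0,0,0]],[1,[0,0,0.4],[0,0,0]],[1,[0,0,0.3],[0,0,0]],[1,[0,0,0.15],[0,0,0]],[1,[0,0,0],[0,0,0]],[1,[0,0,0],[0,0,0]],[1,[0,0,0],[0,0,0]]])

```text
t: 16.93
position: [506.2, 254.7, 232.2]
ee_rot: [[-0.319, 0.948, 0.002], [0.948, 0.319, 0.0], [-0.0, 0.002, -1.0]]
ft_force: [0.1, 0.5, -0.3]
opening: 0.273
```

Emit:
servo_tool(targets=[[0.5,[0,0,0],[0,0,0]],[0.5,[0,0,0],[0,0,0]],[0.5,[0,0,0],[0,0,0]],[0.5,[0,0,0],[0,0,0]],[0.5,[0,0,0],[0,0,0]],[0.5,[0,0,0],[0,0,0]],[0.5,[0,0,0],[0,0,0]]])

```text
t: 17.52
position: [505.5, 254.9, 231.3]
ee_rot: [[-0.319, 0.948, 0.0], [0.948, 0.319, -0.0], [-0.0, 0.0, -1.0]]
ft_force: [0.2, 0.4, -0.3]
opening: 0.497
```

Emit:
servo_tool(targets=[[0,[0,0,-0.5],[0,0,0]],[0,[0,0,-0.7],[0,0,0]],[0,[0,0,-0.5],[0,0,0]],[0,[0,0,-0.4],[0,0,0]],[0,[0,0,0],[0,0,0]],[0,[0,0,0],[0,0,0]],[0,[0,0,0],[0,0,0]],[0,[0,0,0],[0,0,0]],[0,[0,0,0],[0,0,0]],[0,[0,0,0],[0,0,0]],[0,[0,0,0],[0,0,0]]])

```text
t: 18.43
position: [505.3, 254.8, 314.6]
ee_rot: [[-0.319, 0.948, -0.001], [0.948, 0.319, -0.001], [-0.0, -0.001, -1.0]]
ft_force: [-0.5, -0.5, -0.1]
opening: 0.996
```

```bash
python3 - <<'E'
from station import *
from h import *
s=sense();c=camera_params("wrist");p,d=snapshot("wrist")
a=cv2.resize(p[150:270,220:340,::-1],None,fx=3.5,fy=3.5)
q,_=snapshot("scene");b=q[:,:,::-1][100:340,140:410];b=cv2.resize(b,None,fx=420/240,fy=420/240)[:,:380+92]
cv2.imwrite("pics/final.png",np.hstack([a,b])[:, :800] if a.shape[0]==b.shape[0] else a)
W=cloud(d,c["camera_matrix"],c["R"],c["t"])
m=(abs(W[...,2]-209)<7)&(d>0)&(np.hypot(W[...,0]-504,W[...,1]-253)<50)
P=W[m];o,r=circ(P[:,0],P[:,1]);print("rim",len(P),o,r,s["position"],s["ft_force"],s["opening"])
i=(np.hypot(W[...,0]-505,W[...,1]-253)<45)&(d>0)&(W[...,2]<200);print("in z",np.percentile(W[i][:,2],[1,25,50,75,99]))
E
```

```text
rim 1587 [505.034967   253.25338971] 32.18158843075523 [505.27022008 254.79403517 314.5555051 ] [-0.45866332 -0.54631402 -0.06061089] 0.9964650430285167
in z [  4.42076869 112.80769744 127.59142015 173.55031839 199.44389905]
```

View pics/final.png

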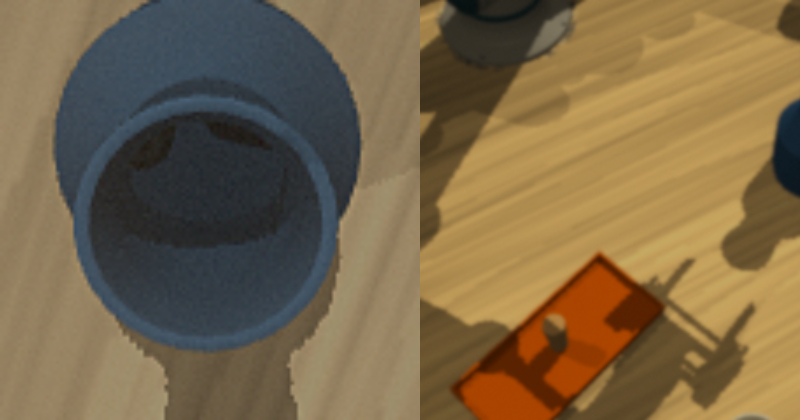

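Two dark stick ends show inside the belly at (152,150) and (240,135) in the crop, with the neck clear. The cork stands in the tray at (555,330), which is otherwise empty as far as this crop shows. The carafe has not moved and the robot touches nothing.

```bash
python3 -c "
from station import *
print(finish_job())"
```

```text
the job is handed in; nothing more can be done
None
```

Both charcoal sticks are inside the carafe's belly, and I handed the job in at about 18.5 s of the 64 s allowed. No verdict was reported. I gripped each stick near its top with the jaws across the row. I carried it upright over the mouth, lowered it about 30 mm into the neck without any contact force, and let it drop.

**Last checks, all good:**
- **Sticks:** two separate dark stick ends showed inside the belly, with the neck clear. I judged this from the picture only and did not measure how deep the sticks lie.
- **Carafe:** the rim centre was at (505.0, 253.3) mm, within 0.1 mm of the reading after the first drop. I did not compute its tilt, but it looked upright.
- **Stopper:** it still stands in the tray, judged by eye in the final picture. The last measured position was just before I picked up the second stick, about 1 mm from the first wrist reading.
- **Robot:** the gripper was open and about 85 mm above the rim, touching nothing.

**One disagreement:** the scene and side cameras differed by about 5 mm at the start. I used their average, and the wrist camera confirmed it to within about 1 mm.

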